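# Find the coarse whetstone by its drag

## Task

Three worn whetstones that look alike lie on the marble slab: two are polished, one is coarse. Push each stone at least 3 cm across the slab to a new spot, feeling how hard it drags, then take the one coarse stone, the one that drags hardest, and set it down flat in the wooden tray without dropping it. The two polished stones stay lying on the slab and must never be lifted.

Things in the scene. Friction and masses are not known exactly. Their poses are not given: they have to be found in the camera images.
- whetstone_a (a point): one of three orange-red whetstones that look alike (nothing to be seen tells the coarse one): a bar 160 mm long (x), 50 wide (y), 36 high (z), 0.75 to 0.95 kg, flat on the marble slab (fixed, 440 by 280 mm, top 12 mm above the counter), 60 mm free beside it. Point: its centre, 18 mm above its underside. Pushed from the side, bearing down slightly (3 mm per 12 mm): under 2 N polished, 6 to 9 N coarse; quite level: coarse only about 3 to 4 N.
- whetstone_b (a point): one of three orange-red whetstones that look alike (nothing to be seen tells the coarse one): a bar 160 mm long (x), 50 wide (y), 36 high (z), 0.75 to 0.95 kg, flat on the marble slab (fixed, 440 by 280 mm, top 12 mm above the counter), 60 mm free beside it. Point: its centre, 18 mm above its underside. Pushed from the side, bearing down slightly (3 mm per 12 mm): under 2 N polished, 6 to 9 N coarse; quite level: coarse only about 3 to 4 N.
- whetstone_c (a point): one of three orange-red whetstones that look alike (nothing to be seen tells the coarse one): a bar 160 mm long (x), 50 wide (y), 36 high (z), 0.75 to 0.95 kg, flat on the marble slab (fixed, 440 by 280 mm, top 12 mm above the counter), 60 mm free beside it. Point: its centre, 18 mm above its underside. Pushed from the side, bearing down slightly (3 mm per 12 mm): under 2 N polished, 6 to 9 N coarse; quite level: coarse only about 3 to 4 N.
- tray: a fixed, open, pale wooden tray, outside 220 mm (its x) by 150 mm (its y) by 22 mm high, walls and floor 5 mm thick, empty; origin at the centre of its underside, its inner floor 5 mm above that
Not all that is in view belongs to the job. What is shaped like the part that bears whetstone_b but purple is not meant. Leave any green look-alike of the part that bears whetstone_a alone.

How it is judged:
On the way:
1. each of the three stones has been pushed to a spot at least 20 mm from where it began, and lies flat on the slab (distance of each of polished_stone_1_centre, coarse_stone_centre, polished_stone_2_centre from where it was at the start of the episode above 0.02 m and height (world z) of polished_stone_1_centre between 0.0265 and 0.038 m and height (world z) of coarse_stone_centre between 0.0265 and 0.038 m and height (world z) of polished_stone_2_centre between 0.0265 and 0.038 m), for 0.1 s.
At the end, for the whole second after the job is handed in: The coarse stone lies at rest, flat (within 10 degrees) on the tray's floor, its centre within 70 mm of the tray's centre and its underside within about 6 mm of the floor; both polished stones still lie on the slab (horizontal distance between coarse_stone_centre and tray below 0.07 m and z of coarse_stone_centre in the frame of tray between 0.017 and 0.029 m and (angle between coarse_stone_centre's own z axis and vertical below 0.17 rad or angle between coarse_stone_centre's own z axis and vertical above 2.97 rad) and linear speed of coarse_stone below 0.02 m/s and height (world z) of polished_stone_1_centre between 0.0265 and 0.038 m and height (world z) of polished_stone_2_centre between 0.0265 and 0.038 m); the robot touches nothing.
It fails at once if a polished stone is lifted 25 mm or more off the slab (height (world z) of any of polished_stone_1_centre, polished_stone_2_centre above 0.055 m).
It fails at once if the coarse stone is dropped or thrown into the tray (moves faster than 0.8 m/s over it) (horizontal distance between coarse_stone_centre and tray below 0.1 m and height (world z) of coarse_stone_centre below 0.1 m and linear speed of coarse_stone above 0.8 m/s).
It also fails if it takes over 64 s, if anything falls off the work surface, if the arm or the gripper's body presses on something with over 40 N, if the wrist force passes 120 N, or if a joint passes its speed limit or range.

## Robot

A 6-joint arm with a two-finger parallel gripper is mounted at the origin on the work surface. World frame = base frame: x ahead of the robot, y to its left, z up, the work surface at z = 0. Lengths are in m, angles in rad, forces in N, time in s.
With the tool pointing down it reaches from about 0.3 to 0.875 m from the base axis. Payload 6.4 kg.
Tool frame: the origin (TCP) lies midway between the tips of the shut fingers; the grasp point (between the pads) lies ctrl.grip_depth behind it (ctrl.grip_depth is the distance from the TCP to the grasp point, in m); x points along the fingers, y is the direction in which the jaws open and shut, and the axes are right-handed (so a half turn about x gives the same grasp; the last joint's range is limited). The gripper opens to 85 mm and grips with 20 to 120 N. Pads are 22 mm wide; open, the fingers measure 114 mm over their backs; the gripper's body (76 mm by 85 mm) begins 54 mm behind the grasp point. The pads swing forward as they close: fully open they stand 13 mm farther back than shut.
Start: joints at [1.041, 0.181, 1.607, -0, 1.354, -0.206], TCP at [0.183, 0.545, 0.231] pointing down, gripper open.
Joint ranges: [-2.99, 2.99], [-0.89, 2.07], [0.3, 2.58], [-1.14, 4.28], [0, 2.63], [-3.12, 3.12]. Speed limits (rad/s): [2.57, 2.57, 3.01, 3.14, 3.14, 3.14].

## Interface

Orientations are given as a unit quaternion [w, x, y, z].
In Python, from bench import ctrl gives the robot as it stands.
- The arm moves only by the tool carry_out, never from a script. Its argument "motion" is one flat list of numbers, 7 for each row, row after row: the turn, a rotation vector about the tool's x, y, z in degrees, then the shift along the tool's x, y, z in m, then the gripper's target within -1 to 1 (shut at 1, half-way at 0, fully open at -1). A call has 1 to 10 rows; each row shifts and turns the pose as measured when the row begins, along the tool's axes as they then stand; what a row does not reach is not made up. A row lasts 1/10 s, in which the tool goes at most 50 mm and 8.59 degrees, less where a joint would pass 70% of its speed; a pose out of reach is approached as far as the arm can. A call with a gripper value outside its range is refused whole. The fingers move at their own pace and stop on an object; the grip force is fixed at half the most. Time passes only in rows, so rows that do not move let the fingers close. It gives the time, the measured TCP pose, the force and the opening at its end, in the units of the state.
- ctrl.get_obs(): the state, without advancing time (a new reading comes with each control period).
- ctrl.camera(name): name is "scene" or "side" or "wrist"; returns the picture (400x640x3 uint8, blue, green, red); there is no depth.
- ctrl.camera_params(name): a dict with "mtx" (3x3 intrinsics, pixels), "pose" (4x4, takes a point from camera to world coordinates); the wrist camera has in their place "hand_eye" (4x4, takes a point from camera to tool coordinates, whose origin is the TCP and whose axes are the tool frame's). Camera axes: x right, y down, z forward; pixel columns grow to the right and rows downward; lengths in m; the calibration is good to about 2 mm. A picture is of the moment at which its call begins: read the wrist's pose just before it. camera_params takes no time and is no camera call.
- ctrl.hand_in(): hands the job in, once; it reports no verdict.
Trained networks look in the newest picture that a camera, given by its name, has taken for a name from the list of things; names that differ only in an ending like _2 or _b are one class to them, and where a whole thing is asked for, a point or a joint stands for the part that bears it (a point fixed in the world has none). Each returns a list of dicts, best first, with "conf" (0 to 1); they miss things now and then, are a little off and sometimes report something else, mostly with a low value. They report only what shows in the picture. A call takes as long as a camera call. They do not tell look-alikes from the thing itself.
- ctrl.boxes_of(camera, thing): "point" ([x, y, z] in m, in the coordinates of the camera as it stood for that picture, good to about 4 mm: the middle of the surface that is visible of it).
- ctrl.trace(camera, thing): "pixels" (400x640 bool, what is visible of it).
- ctrl.landmark_of(camera, thing): "point" ([x, y, z] in m, in the coordinates of the camera as it stood for that picture, good to about 4 mm: a listed point, or the origin of a listed thing).
The state is a dict: "time_s": time; "q": joint angles; "dq": joint speeds; "joint_efforts": joint torques, N m; "eef_pos": TCP position; "eef_rot": TCP orientation; "wrist_force": force on the tool from outside, world axes, zero at the start; "torque": the same for the moment, N m; "opening": opening from 0.0 (shut) to 1.0 (fully open).
Only numpy, scipy, OpenCV 4.12 (cv2) and the standard library are available. Lean on these libraries where they do the work, as an engineer would, in place of code of your own. Each camera call takes 0.05 s, during which the arm holds its last target. There are 200 camera calls.

## Working session

There is one attempt and no reset: what is moved stays moved. The work goes in short steps, Python scripts to look and compute and a tool call to move; the robot and the scene stay as the last step left them, time stands still between calls to the robot, and variables do not carry over. Pictures are saved under pics/ and viewed, about 8 in all and at most 12, crops included, and the job is handed in when it is done.

Besides the shell and the picture viewer there is one more tool, called after "Emit:" as name(argument=value, ...) on one line, values as JSON. carry_out: Moves the arm, as the interface text tells. Its arguments: {"type":"object","properties":{"motion":{"type":"array"}},"required":["motion"]}

```bash
mkdir -p pics
cat > h.py <<'E'
import numpy as np,cv2
from scipy.spatial.transform import Rotation as R
from bench import ctrl
def T(o):
    M=np.eye(4);w,x,y,z=o["eef_rot"];M[:3,:3]=R.from_quat([x,y,z,w]).as_matrix();M[:3,3]=o["eef_pos"];return M
def cam(n):
    o=ctrl.get_obs();p=ctrl.camera_params(n)
    P=np.array(p["pose"]) if "pose" in p else T(o)@np.array(p["hand_eye"])
    return ctrl.camera(n),np.array(p["mtx"]),P
def w(P,pt): return (P[:3,:3]@np.array(pt)+P[:3,3]).round(4)
def onplane(K,P,px,z):
    d=P[:3,:3]@np.linalg.inv(K)@np.array([px[0],px[1],1.]);o=P[:3,3];return (o+d*(z-o[2])/d[2]).round(4)
E
python3 - <<'E'
from h import *
o=ctrl.get_obs();print(o,ctrl.grip_depth,T(o)[:3,:3].round(3))
for n in("scene","side"):
    im,K,P=cam(n);cv2.imwrite(f"pics/{n}0.png",im)
    for t in("whetstone_a","tray"):
        for b in ctrl.landmark_of(n,t):
            c=np.array(b["point"]);px=K@c/c[2];print(n,t,round(b["conf"],2),w(P,c),px[:2].round())
E
```

```text
{'time_s': 0.0, 'q': array([ 1.04070585e+00,  1.81539696e-01,  1.60797960e+00,  1.34167930e-05,
        1.35380819e+00, -2.06284944e-01]), 'dq': array([-0.00124895, -0.00098535, -0.00157946, -0.0004772 ,  0.00138699,
       -0.00090216]), 'joint_efforts': array([ 7.71857431e-04, -4.44874334e+01, -3.51335657e+01, -1.67115695e-04,
        9.34382697e-03,  2.92984862e-05]), 'eef_pos': array([0.18264381, 0.54465188, 0.23039864]), 'eef_rot': array([ 0.69763398,  0.11341344,  0.69808414, -0.1145546 ]), 'wrist_force': array([ 0.26733392, -0.04953039, -0.02560596]), 'torque': array([ 0.03392031, -0.01300341,  0.03540916]), 'opening': 1.00045068397272} 0.0187 [[-0.001  0.318  0.948]
 [-0.001  0.948 -0.318]
 [-1.    -0.002 -0.   ]]
scene whetstone_a 0.97 [0.5558 0.0245 0.028 ] [304. 216.]
scene whetstone_a 0.93 [ 0.2929 -0.2549  0.0195] [253. 159.]
scene whetstone_a 0.9 [0.8104 0.0135 0.017 ] [253. 287.]
scene whetstone_a 0.79 [ 0.5643 -0.1071  0.0304] [255. 208.]
scene whetstone_a 0.67 [ 0.5456 -0.2416  0.0275] [213. 197.]
scene tray 0.88 [0.4619 0.3284 0.0016] [434. 227.]
side whetstone_a 0.96 [0.5515 0.0229 0.0252] [325. 215.]
side whetstone_a 0.91 [ 0.5429 -0.2397  0.0234] [368. 277.]
side whetstone_a 0.77 [ 0.2873 -0.2571  0.012 ] [261. 318.]
side whetstone_a 0.7 [ 0.5634 -0.1084  0.0267] [351. 241.]
side whetstone_a 0.63 [0.8087 0.0136 0.0123] [410. 201.]
side tray 0.69 [ 0.4622  0.3268 -0.0072] [260. 180.]
```

View pics/scene0.png

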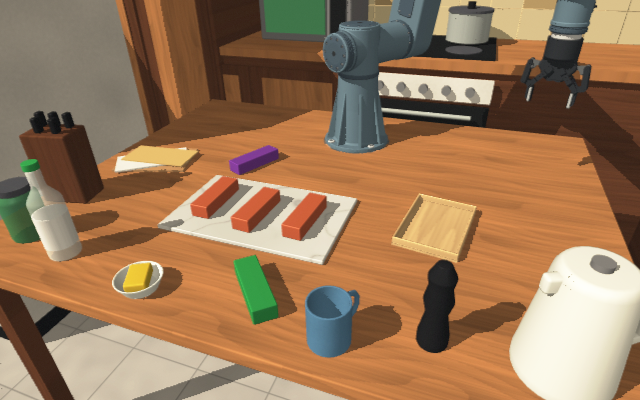

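View pics/side0.png

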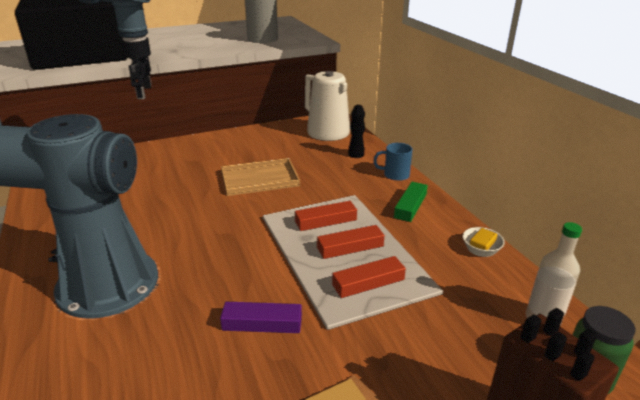

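Run:
```python
from h import *
# outlines: mask top-surface orientation via traces, two views
for n in("scene","side"):
    im,K,P=cam(n)
    for t in("whetstone_a","tray"):
        for b in ctrl.trace(n,t):
            m=np.array(b["pixels"]).astype(np.uint8)
            ys,xs=np.nonzero(m)
            z=0.03 if t[0]=="w" else 0.015
            pts=np.array([onplane(K,P,(x,y),z)[:2] for x,y in zip(xs,ys)],np.float32)
            r=cv2.minAreaRect(pts);print(n,t,round(b["conf"],2),np.round(r[0],3),np.round(r[1],3),round(r[2],1),im[m>0].mean(0).round())
```

```text
scene whetstone_a 0.88 [0.819 0.02 ] [0.193 0.056] 41.4 [ 66. 146.  56.]
scene whetstone_a 0.73 [0.548 0.023] [0.071 0.204] 86.5 [ 55.  87. 183.]
scene whetstone_a 0.7 [ 0.307 -0.243] [0.103 0.188] 64.6 [120.  51. 105.]
scene whetstone_a 0.62 [ 0.559 -0.106] [0.078 0.205] 85.6 [ 54.  86. 177.]
scene whetstone_a 0.6 [ 0.539 -0.24 ] [0.086 0.207] 89.8 [ 55.  85. 173.]
scene tray 0.83 [0.466 0.33 ] [0.155 0.255] 82.4 [112. 176. 219.]
scene tray 0.44 [0.528 0.014] [0.07  0.205] 87.0 [ 54.  86. 184.]
side whetstone_a 0.96 [0.551 0.018] [0.101 0.176] 86.1 [ 35.  61. 153.]
side whetstone_a 0.95 [ 0.542 -0.242] [0.179 0.086] 0.6 [ 32.  58. 153.]
side whetstone_a 0.93 [ 0.563 -0.109] [0.094 0.174] 84.4 [ 32.  59. 153.]
side whetstone_a 0.64 [ 0.798 -0.003] [0.212 0.061] 42.4 [33. 94. 29.]
side whetstone_a 0.6 [ 0.282 -0.268] [0.082 0.162] 65.4 [89. 30. 82.]
side tray 0.77 [0.46  0.317] [0.196 0.223] 82.3 [ 66. 120. 171.]
side tray 0.62 [ 0.572 -0.093] [0.093 0.179] 86.2 [ 31.  57. 153.]
```

The scene view shows three red stones around px (304,216), (255,208) and (213,197), and the tray at (434,227). The purple and green bars are decoys. Next I move above the stones for a wrist view.

Emit:
carry_out(motion=[-7.25, 0, 0, -0.011, -0.0373, 0.0304, -1, -7.25, 0, 0, -0.011, -0.041, 0.0252, -1, 0, 0, 0, -0.011, -0.0437, 0.0201, -1, 0, 0, 0, -0.011, -0.0437, 0.0201, -1, 0, 0, 0, -0.011, -0.0437, 0.0201, -1, 0, 0, 0, -0.011, -0.0437, 0.0201, -1, 0, 0, 0, -0.011, -0.0437, 0.0201, -1, 0, 0, 0, -0.011, -0.0437, 0.0201, -1, 0, 0, 0, -0.011, -0.0437, 0.0201, -1, 0, 0, 0, -0.011, -0.0437, 0.0201, -1])

```text
time_s: 1.6
eef_pos: [0.3564, 0.0913, 0.3423]
eef_rot: [0.708, 0.016, 0.705, -0.018]
wrist_force: [0.3, 0.3, 0.2]
opening: 1.002
```

Emit:
carry_out(motion=[0, 0, 0, -0.011, -0.0437, 0.0201, -1, 0, 0, 0, -0.011, -0.0437, 0.0201, -1, 0, 0, 0, -0.011, -0.0437, 0.0201, -1, 0, 0, 0, 0, 0, 0, -1, 0, 0, 0, 0, 0, 0, -1])

```text
time_s: 2.1
eef_pos: [0.4107, -0.0505, 0.3791]
eef_rot: [0.711, 0.019, 0.703, -0.023]
wrist_force: [-0.1, 0.7, -0.7]
opening: 1.0
```

```bash
cat > look.py <<'E'
from h import *
import sys
def look(name=None,zs=0.048):
    o=ctrl.get_obs();M=T(o);print("t",o["time_s"],"tcp",o["eef_pos"].round(4),"yaw_y",np.degrees(np.arctan2(M[1,1],M[0,1])).round(2),"tilt",M[:3,0].round(3))
    im,K,P=cam("wrist")
    if name: cv2.imwrite(f"pics/{name}.png",im)
    for b in ctrl.trace("wrist","whetstone_a")+[dict(x,t=1) for x in ctrl.trace("wrist","tray")]:
        m=np.array(b["pixels"]).astype(np.uint8);z=0.022 if "t" in b else zs
        cs=max(cv2.findContours(m,cv2.RETR_EXTERNAL,cv2.CHAIN_APPROX_NONE)[0],key=len)[:,0]
        r=cv2.minAreaRect(np.array([onplane(K,P,c,z)[:2] for c in cs],np.float32))
        print("tray" if "t" in b else "stone",round(b["conf"],2),np.round(r[0],4),np.round(r[1],3),round(r[2],1),im[m>0].mean(0).round())
    for t in("whetstone_a","tray"):
        for b in ctrl.landmark_of("wrist",t): print(t,round(b["conf"],2),w(P,b["point"]))
if __name__=="__main__": look(sys.argv[1])
E
python3 look.py w1
```

```text
t 2.1 tcp [ 0.4107 -0.0505  0.3791] yaw_y 86.64 tilt [ 0.011 -0.006 -1.   ]
stone 0.89 [ 0.2907 -0.2434] [0.061 0.157] 65.0 [98. 40. 86.]
stone 0.59 [ 0.7194 -0.0256] [0.035 0.06 ] 5.1 [25. 57. 23.]
stone 0.58 [0.5469 0.0217] [0.055 0.167] 86.6 [ 42.  70. 141.]
stone 0.57 [ 0.5364 -0.2309] [0.165 0.059] 0.8 [ 37.  61. 124.]
tray 0.72 [0.4602 0.3235] [0.163 0.219] 82.6 [ 79. 123. 152.]
whetstone_a 0.74 [ 0.5424 -0.2379  0.0342]
whetstone_a 0.7 [0.5529 0.0221 0.0306]
whetstone_a 0.69 [ 0.2877 -0.2503  0.0153]
```

View pics/w1.png

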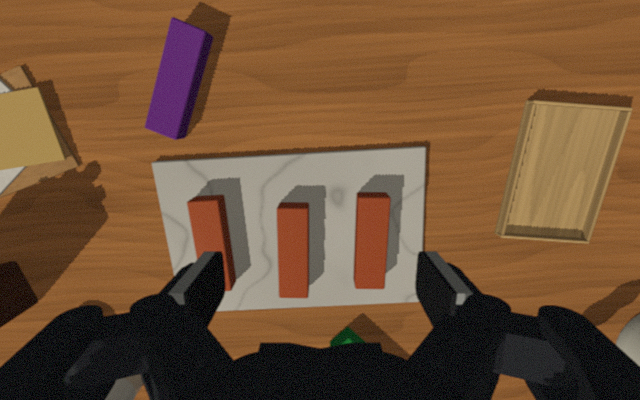

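Emit:
carry_out(motion=[0, 0.63, 0.35, 0.031, 0.0101, 0.0172, -1, 0, 0, 0, 0.031, 0.0101, 0.0172, -1, 0, 0, 0, 0.031, 0.0101, 0.0172, -1, 0, 0, 0, 0.031, 0.0101, 0.0172, -1, 0, 0, 0, 0.031, 0.0101, 0.0172, -1, 0, 0, 0, 0.031, 0.0101, 0.0172, -1, 0, 0, 0, 0.031, 0.0101, 0.0172, -1, 0, 0, 0, 0.031, 0.0101, 0.0172, -1, 0, 0, 0, 0, 0, 0, -1])

```text
time_s: 3.25
eef_pos: [0.5563, 0.0404, 0.125]
eef_rot: [0.709, 0.011, 0.705, -0.013]
wrist_force: [-0.9, 1.1, -0.3]
opening: 1.003
```

```bash
python3 look.py w2
```

```text
t 3.25 tcp [0.5563 0.0404 0.125 ] yaw_y 88.03 tilt [ 0.007 -0.002 -1.   ]
stone 0.89 [ 0.5597 -0.0961] [0.066 0.159] 85.8 [ 39.  65. 128.]
stone 0.66 [ 0.5686 -0.182 ] [0.026 0.112] 72.9 [18. 30. 64.]
stone 0.64 [0.5502 0.0239] [0.05  0.158] 86.6 [ 42.  71. 144.]
tray 0.83 [0.499  0.2462] [0.153 0.064] 13.1 [ 70. 110. 137.]
whetstone_a 0.72 [ 0.5668 -0.1023  0.0265]
whetstone_a 0.57 [0.5526 0.0191 0.0312]
```

View pics/w2.png

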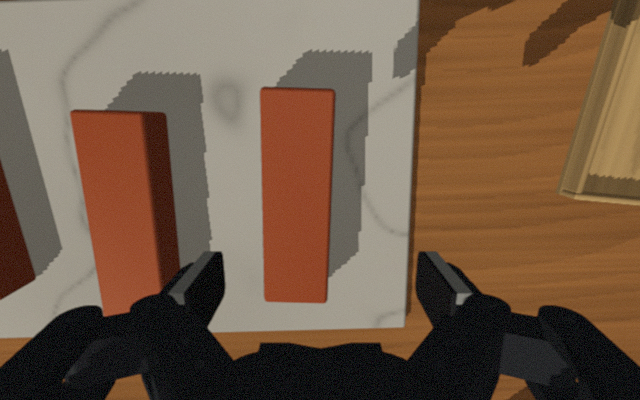

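Emit:
carry_out(motion=[1.4, 0, 0, 0.0183, -0.0017, -0.0009, -1, 0, 0, 0, 0.0183, -0.0017, -0.0009, -1, 0, 0, 0, 0.0183, -0.0017, -0.0009, -1, 0, 0, 0, 0.0183, -0.0017, -0.0009, -1, 0, 0, 0, 0.0183, -0.0017, -0.0009, -1, 0, 0, 0, 0.0165, -0.0017, -0.0009, -1, 0, 0, 0, 0, 0, 0, -1, 0, 0, 0, 0, 0, 0, -1])

```text
time_s: 4.3
eef_pos: [0.5661, 0.0219, 0.0411]
eef_rot: [0.725, 0.02, 0.688, -0.027]
wrist_force: [-0.5, -0.3, -0.2]
opening: 0.998
```

```bash
cat > s.py <<'E'
from h import *
o=ctrl.get_obs();M=T(o);print(o["time_s"],o["eef_pos"].round(4),np.degrees(np.arctan2(M[1,1],M[0,1])).round(2),M[:3,0].round(3),o["wrist_force"].round(2),o["torque"].round(2))
E
python3 s.py
```

```text
4.3 [0.5661 0.0219 0.0411] 86.18 [ 0.051 -0.011 -0.999] [-0.49 -0.26 -0.24] [ 0.07  0.05 -0.01]
```

Emit:
carry_out(motion=[0, 2.9, 0.6, 0, 0, 0, -1, 0, 0, 0, 0, 0, 0, -1, 0, 0, 0, 0.005, 0.0025, -0.005, -1, 0, 0, 0, 0.005, 0.0025, -0.005, -1, 0, 0, 0, 0.005, 0.0025, -0.005, -1, 0, 0, 0, 0, 0, 0, -1])

```text
time_s: 4.9
eef_pos: [0.5531, 0.0308, 0.0312]
eef_rot: [0.711, 0.024, 0.703, -0.023]
wrist_force: [-0.1, 0.6, -0.5]
opening: 1.0
```

```bash
python3 s.py
```

```text
4.9 [0.5531 0.0308 0.0312] 86.2 [ 0.011  0.001 -1.   ] [-0.08  0.59 -0.5 ] [ 0.03 -0.04 -0.05]
```

Emit:
carry_out(motion=[0, 0, 0, 0.007, 0, 0, -1, 0, 0.5, 0, 0.007, 0, 0, -1, 0, 0, 0, 0, 0, 0, -1])

```text
time_s: 5.2
eef_pos: [0.5525, 0.0313, 0.0157]
eef_rot: [0.707, 0.024, 0.706, -0.023]
wrist_force: [-0.6, -0.1, -1.0]
opening: 1.0
```

Emit:
carry_out(motion=[0, 0, 0, 0, 0.006, 0, -1, 0, 0, 0, 0.001, 0.006, 0, -1, 0, 0, 0, 0.0015, 0.006, 0, -1])

```text
time_s: 5.5
eef_pos: [0.5549, 0.0484, 0.0135]
eef_rot: [0.708, 0.023, 0.706, -0.024]
wrist_force: [-1.1, -4.6, 4.8]
opening: 1.001
```

Emit:
carry_out(motion=[0, 0, 0, 0.0015, 0.006, 0, -1, 0, 0, 0, 0.0015, 0.006, 0, -1])

```text
time_s: 5.7
eef_pos: [0.5572, 0.0606, 0.0116]
eef_rot: [0.709, 0.023, 0.705, -0.024]
wrist_force: [-0.6, -5.6, 4.0]
opening: 1.002
```

```bash
python3 s.py
```

```text
5.7 [0.5572 0.0606 0.0116] 86.2 [ 0.005 -0.002 -1.   ] [-0.63 -5.59  4.03] [-0.83  0.1  -0.  ]
```

Emit:
carry_out(motion=[0, 0, 0, 0.0015, 0.006, 0, -1, 0, 0, 0, 0.0015, 0.006, 0, -1])

```text
time_s: 5.9
eef_pos: [0.5589, 0.0734, 0.009]
eef_rot: [0.709, 0.022, 0.704, -0.024]
wrist_force: [-0.5, -4.5, 4.4]
opening: 1.0
```

Emit:
carry_out(motion=[0, 0, 0, 0.001, 0.005, 0, -1])

```text
time_s: 6.0
eef_pos: [0.5594, 0.079, 0.008]
eef_rot: [0.709, 0.022, 0.704, -0.024]
wrist_force: [-0.4, -4.1, 4.7]
opening: 0.999
```

Emit:
carry_out(motion=[0, 0, 0, 0, -0.008, 0, -1, 0, 0, 0, -0.005, -0.008, 0, -1, 0, 0, 0, -0.03, 0, 0, -1, 0, 0, 0, -0.03, 0, 0, -1, 0, 0, 0, -0.02, 0, 0, -1, 0, 0, 0, 0, -0.03, 0, -1, 0, 0, 0, 0, -0.03, 0, -1, 0, 0, 0, 0, -0.03, 0, -1, 0, 0, 0, 0, -0.02, 0, -1, 0, 0, 0, 0, 0, 0, -1])

```text
time_s: 7.0
eef_pos: [0.5447, -0.0503, 0.0932]
eef_rot: [0.706, 0.025, 0.707, -0.021]
wrist_force: [-0.2, -0.5, 0.0]
opening: 0.999
```

```bash
python3 look.py w3
```

```text
t 7.0 tcp [ 0.5447 -0.0503  0.0932] yaw_y 86.21 tilt [-0.002  0.006 -1.   ]
stone 0.97 [0.5436 0.0559] [0.062 0.137] 86.3 [ 32.  57. 122.]
stone 0.61 [ 0.5384 -0.2232] [0.074 0.154] 89.8 [ 30.  51. 106.]
stone 0.6 [ 0.5588 -0.1016] [0.053 0.158] 86.4 [ 35.  61. 128.]
whetstone_a 0.94 [ 0.5412 -0.2352  0.0308]
whetstone_a 0.89 [0.56   0.0621 0.0305]
whetstone_a 0.72 [ 0.5644 -0.1046  0.0269]
tray 0.64 [0.558  0.0601 0.0288]
```

View pics/w3.png

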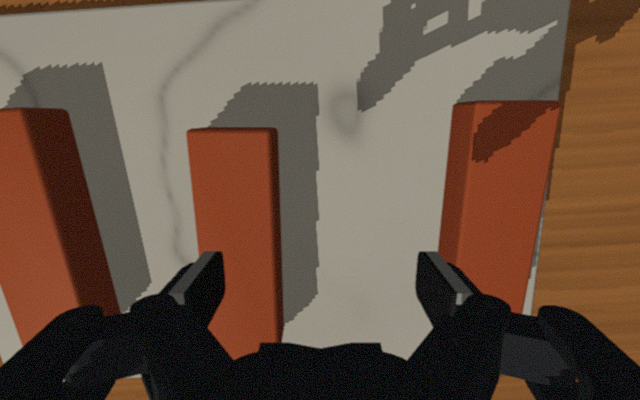

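Emit:
carry_out(motion=[0, 0, 0, 0, -0.024, 0.01, -1, 0, 0, 0, 0, -0.024, 0.01, -1, 0, 0, 0, 0, 0, 0, -1, 0, 0, 0, 0.013, 0, 0, -1, 0, 0, 0, 0.013, 0, 0, -1, 0, 0, 0, 0.013, 0, 0, -1, 0, 0, 0, 0, 0, 0, -1])

```text
time_s: 7.95
eef_pos: [0.5604, -0.0882, 0.0486]
eef_rot: [0.705, 0.022, 0.709, -0.015]
wrist_force: [0.3, 0.3, -0.7]
opening: 1.002
```

```bash
python3 s.py
```

```text
7.95 [ 0.5604 -0.0882  0.0486] 87.0 [-0.006  0.01  -1.   ] [ 0.26  0.3  -0.7 ] [ 0.    0.01 -0.03]
```

Emit:
carry_out(motion=[0, 0, -0.5, 0, -0.012, 0.001, -1, 0, 0, 0, 0, 0, 0, -1, 0, 0, 0, 0.008, 0, 0, -1, 0, 0, 0, 0.008, 0, 0, -1, 0, 0, 0, 0.008, 0, 0, -1, 0, 0, 0, 0.006, 0, 0, -1, 0, 0, 0, 0, 0, 0, -1])

```text
time_s: 8.65
eef_pos: [0.5603, -0.1005, 0.0155]
eef_rot: [0.704, 0.018, 0.709, -0.018]
wrist_force: [0.2, 0.6, 0.7]
opening: 1.0
```

Emit:
carry_out(motion=[0, 0, 0, 0, 0.006, 0, -1, 0, 0, 0, 0.001, 0.006, 0, -1, 0, 0, 0, 0.0015, 0.006, 0, -1])

```text
time_s: 8.95
eef_pos: [0.5617, -0.0821, 0.0132]
eef_rot: [0.705, 0.019, 0.709, -0.019]
wrist_force: [0.3, -0.6, -0.6]
opening: 0.997
```

```bash
python3 s.py
```

```text
8.95 [ 0.5617 -0.0821  0.0132] 86.99 [-0.006  0.    -1.   ] [ 0.29 -0.61 -0.62] [-0.06 -0.    0.02]
```

Emit:
carry_out(motion=[0, 0, 0, 0.0015, 0.006, 0, -1, 0, 0, 0, 0.0015, 0.006, 0, -1])

```text
time_s: 9.15
eef_pos: [0.5629, -0.0689, 0.0105]
eef_rot: [0.705, 0.018, 0.709, -0.019]
wrist_force: [0.1, -1.5, 0.0]
opening: 1.006
```

Emit:
carry_out(motion=[0, 0, 0, 0.0015, 0.006, 0, -1, 0, 0, 0, 0.0015, 0.006, 0, -1])

```text
time_s: 9.35
eef_pos: [0.5637, -0.0556, 0.0075]
eef_rot: [0.705, 0.018, 0.708, -0.018]
wrist_force: [-0.2, -0.9, -0.1]
opening: 1.002
```

Emit:
carry_out(motion=[0, 0, 0, 0.0015, 0.006, 0, -1])

```text
time_s: 9.45
eef_pos: [0.564, -0.049, 0.0059]
eef_rot: [0.705, 0.018, 0.708, -0.018]
wrist_force: [0.5, -0.8, -0.1]
opening: 0.997
```

Emit:
carry_out(motion=[0, 0, 0, 0, -0.008, 0, -1, 0, 0, 0, -0.005, -0.008, 0, -1, 0, 0, 0, -0.03, 0, 0, -1, 0, 0, 0, -0.03, 0, 0, -1, 0, 0, 0, -0.02, 0, 0, -1, 0, 0, 0, 0, -0.035, -0.003, -1, 0, 0, 0, 0, -0.035, -0.003, -1, 0, 0, 0, 0, -0.035, -0.003, -1, 0, 0, 0, 0, -0.025, -0.003, -1, 0, 0, 0, 0, 0, 0, -1])

```text
time_s: 10.45
eef_pos: [0.5441, -0.2055, 0.0982]
eef_rot: [0.706, 0.017, 0.707, -0.02]
wrist_force: [-0.0, 1.2, -0.5]
opening: 0.996
```

```bash
python3 look.py w4
```

```text
t 10.45 tcp [ 0.5441 -0.2055  0.0982] yaw_y 87.02 tilt [-0.002 -0.003 -1.   ]
stone 0.86 [ 0.5408 -0.2361] [0.052 0.159] 89.8 [ 38.  64. 132.]
stone 0.77 [5.937e-01 1.000e-04] [0.052 0.011] 11.6 [ 39.  58. 105.]
stone 0.76 [ 0.5496 -0.0725] [0.066 0.133] 87.1 [ 32.  58. 125.]
whetstone_a 0.69 [ 0.5644 -0.0616  0.0284]
whetstone_a 0.65 [ 0.5424 -0.2384  0.0324]
```

Emit:
carry_out(motion=[-2.5, 0, 0, 0, -0.012, -0.001, -1, 0, 0, 0, 0, -0.012, -0.001, -1, 0, 0, 0, 0, 0, 0, -1, 0, 0, 0, 0.013, 0, 0, -1, 0, 0, 0, 0.013, 0, 0, -1, 0, 0, 0, 0.013, 0, 0, -1, 0, 0, 0, 0, 0, 0, -1])

```text
time_s: 11.4
eef_pos: [0.5416, -0.2192, 0.0536]
eef_rot: [0.705, 0.0, 0.709, 0.001]
wrist_force: [-0.5, 0.7, -0.5]
opening: 1.003
```

```bash
python3 s.py
```

```text
11.4 [ 0.5416 -0.2192  0.0536] 90.07 [-0.006  0.002 -1.   ] [-0.54  0.7  -0.47] [ 0.02 -0.01 -0.03]
```

Emit:
carry_out(motion=[0, -0.3, 0, 0, -0.011, 0, -1, 0, 0, 0, 0, 0, 0, -1, 0, 0, 0, 0.009, 0, 0, -1, 0, 0, 0, 0.009, 0, 0, -1, 0, 0, 0, 0.009, 0, 0, -1, 0, 0, 0, 0.007, 0, 0, -1, 0, 0, 0, 0, 0, 0, -1])

```text
time_s: 12.1
eef_pos: [0.5414, -0.231, 0.0161]
eef_rot: [0.707, 0.0, 0.707, 0.001]
wrist_force: [-0.8, 0.5, 0.2]
opening: 0.996
```

Emit:
carry_out(motion=[0, 0, 0, 0, 0.006, 0, -1, 0, 0, 0, 0.001, 0.006, 0, -1, 0, 0, 0, 0.0015, 0.006, 0, -1])

```text
time_s: 12.4
eef_pos: [0.5419, -0.2128, 0.0139]
eef_rot: [0.707, 0.0, 0.707, 0.0]
wrist_force: [0.6, -1.7, 0.7]
opening: 0.998
```

Emit:
carry_out(motion=[0, 0, 0, 0.0015, 0.006, 0, -1, 0, 0, 0, 0.0015, 0.006, 0, -1])

```text
time_s: 12.6
eef_pos: [0.5425, -0.1998, 0.0114]
eef_rot: [0.708, -0.0, 0.707, 0.0]
wrist_force: [1.3, -1.1, 0.4]
opening: 1.0
```

Emit:
carry_out(motion=[0, 0, 0, 0.0015, 0.006, 0, -1, 0, 0, 0, 0.0015, 0.006, 0, -1])

```text
time_s: 12.8
eef_pos: [0.5428, -0.1866, 0.0085]
eef_rot: [0.708, -0.001, 0.706, 0.0]
wrist_force: [-0.4, -1.1, -0.2]
opening: 0.998
```

```bash
python3 s.py
```

```text
12.8 [ 0.5428 -0.1866  0.0085] 90.07 [ 0.002 -0.    -1.   ] [-0.41 -1.09 -0.17] [-0.16 -0.06 -0.06]
```

Emit:
carry_out(motion=[0, 0, 0, 0.001, 0.006, 0, -1, 0, 0, 0, 0, -0.008, 0, -1, 0, 0, 0, -0.005, -0.008, 0, -1, 0, 0, 0, -0.03, 0, 0, -1, 0, 0, 0, -0.03, 0, 0, -1, 0, 0, 0, -0.03, 0, 0, -1, 3.7, 0, 0, -0.01, 0.04, 0.002, -1, 0, 0, 0, -0.005, 0.045, 0.004, -1, 0, 0, 0, 0, 0.045, 0.004, -1, 0, 0, 0, 0, 0.045, 0.004, -1])

```text
time_s: 13.8
eef_pos: [0.5679, -0.0296, 0.1256]
eef_rot: [0.709, 0.028, 0.704, -0.029]
wrist_force: [0.2, -0.2, -0.0]
opening: 1.003
```

Emit:
carry_out(motion=[0, 0, 0, 0, 0.03, 0.004, -1, 0, 0, 0, 0, 0.02, 0.004, -1, 0, 0, 0, 0, 0, 0, -1, 0, 0, 0, 0, 0, 0, -1])

```text
time_s: 14.2
eef_pos: [0.582, 0.024, 0.1283]
eef_rot: [0.71, 0.026, 0.703, -0.027]
wrist_force: [-0.3, 0.0, -0.4]
opening: 0.999
```

```bash
python3 look.py w5
```

```text
t 14.2 tcp [0.582  0.024  0.1283] yaw_y 85.67 tilt [ 0.01  -0.001 -1.   ]
stone 0.95 [0.5556 0.0617] [0.051 0.158] 86.8 [ 41.  68. 138.]
stone 0.95 [ 0.542  -0.1794] [0.075 0.158] 89.2 [ 31.  52. 108.]
stone 0.56 [ 0.5624 -0.0587] [0.058 0.158] 86.8 [ 39.  65. 132.]
tray 0.95 [0.5095 0.2541] [0.05  0.106] 84.1 [ 68. 107. 134.]
whetstone_a 0.95 [ 0.5434 -0.194   0.0297]
whetstone_a 0.77 [0.5601 0.0606 0.0306]
whetstone_a 0.66 [ 0.5669 -0.0638  0.0261]
```

View pics/w5.png

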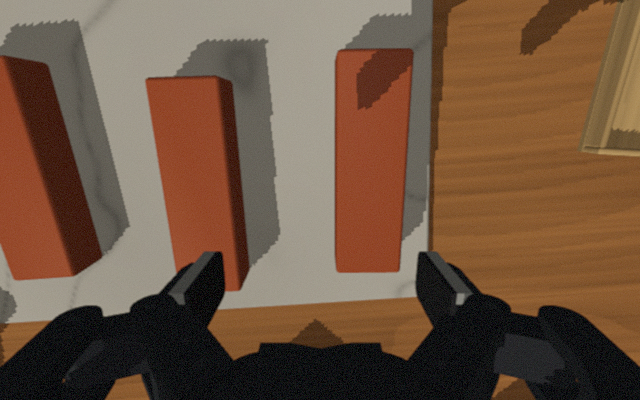

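Emit:
carry_out(motion=[-0.9, 0.6, 0, 0, 0.018, -0.014, -1, 0, 0, 0, 0, 0.017, -0.013, -1, 0, 0, 0, 0, 0, 0, -1, 0, 0, 0, 0.015, 0, 0, -1, 0, 0, 0, 0.015, 0, 0, -1, 0, 0, 0, 0.015, 0, 0, -1, 0, 0, 0, 0.015, 0, 0, -1, 0, 0, 0, 0, 0, 0, -1, 0, 0, 0, 0, 0, 0, -1])

```text
time_s: 15.35
eef_pos: [0.553, 0.062, 0.0619]
eef_rot: [0.706, 0.022, 0.708, -0.022]
wrist_force: [0.6, 0.3, -0.2]
opening: 1.0
```

```bash
python3 s.py
```

```text
15.35 [0.553  0.062  0.0619] 86.42 [-0.003 -0.001 -1.   ] [ 0.57  0.34 -0.23] [ 0.   -0.04 -0.03]
```

Emit:
carry_out(motion=[0, 0, 0, 0.012, 0, 0.004, -1, 0, 0, 0, 0.012, 0, 0, -1, 0, 0, 0, 0.012, 0, 0, -1, 0, 0, 0, 0.01, 0, 0, -1, 0, 0, 0, 0, 0, 0, -1, 0, 0, 0, 0, 0, 0, -1])

```text
time_s: 15.95
eef_pos: [0.558, 0.0614, 0.0123]
eef_rot: [0.706, 0.022, 0.707, -0.022]
wrist_force: [0.3, 0.0, -0.1]
opening: 1.002
```

```bash
python3 s.py
```

```text
15.95 [0.558  0.0614 0.0123] 86.41 [-0.002 -0.001 -1.   ] [ 0.25  0.02 -0.12] [0.   0.04 0.03]
```

Emit:
carry_out(motion=[0, 0, 0, -0.002, 0, 0, 0, 0, 0, 0, 0, 0, 0, 1, 0, 0, 0, 0, 0, 0, 1, 0, 0, 0, 0, 0, 0, 1, 0, 0, 0, 0, 0, 0, 1, 0, 0, 0, 0, 0, 0, 1, 0, 0, 0, 0, 0, 0, 1, 0, 0, 0, 0, 0, 0, 1])

```text
time_s: 16.75
eef_pos: [0.5585, 0.0616, 0.0154]
eef_rot: [0.707, 0.022, 0.707, -0.022]
wrist_force: [0.5, -0.5, -1.9]
opening: 0.575
```

Emit:
carry_out(motion=[0, 0, 0, -0.01, 0, 0, 1, 0, 0, 0, -0.02, 0, 0, 1, 0, 0, 0, -0.02, 0, 0, 1, 0, 0, 0, -0.02, 0, 0, 1, 0, 0, 0, -0.02, 0, 0, 1, 0, 0, 0, -0.01, 0, 0, 1, 0, 0, 0, 0, 0, 0, 1, 0, 0, 0, 0, 0, 0, 1])

```text
time_s: 17.55
eef_pos: [0.5511, 0.0623, 0.1146]
eef_rot: [0.701, 0.022, 0.713, -0.022]
wrist_force: [-0.3, -0.3, -8.0]
opening: 0.574
```

```bash
python3 s.py
```

```text
17.55 [0.5511 0.0623 0.1146] 86.42 [-0.017  0.    -1.   ] [-0.25 -0.31 -7.96] [ 0.   -0.06  0.01]
```

Emit:
carry_out(motion=[3.9, -1, 0, 0, 0.0252, -0.0117, 1, 0, 0, 0, 0, 0.0252, -0.0117, 1, 0, 0, 0, 0, 0.0252, -0.0117, 1, 0, 0, 0, 0, 0.0252, -0.0117, 1, 0, 0, 0, 0, 0.0252, -0.0117, 1, 0, 0, 0, 0, 0.0252, -0.0117, 1, 0, 0, 0, 0, 0.0252, -0.0117, 1, 0, 0, 0, 0, 0.0252, -0.0117, 1, 0, 0, 0, 0, 0.0252, -0.0117, 1, 0, 0, 0, 0, 0.0252, -0.0117, 1])

```text
time_s: 18.55
eef_pos: [0.456, 0.3305, 0.0998]
eef_rot: [0.698, 0.047, 0.713, -0.053]
wrist_force: [1.8, -0.4, -7.9]
opening: 0.576
```

Emit:
carry_out(motion=[0, 0, 0, 0, 0, 0, 1, 0, 0, 0, 0, 0, 0, 1])

```text
time_s: 18.75
eef_pos: [0.4524, 0.333, 0.0968]
eef_rot: [0.696, 0.044, 0.715, -0.052]
wrist_force: [-0.4, -0.2, -8.2]
opening: 0.579
```

```bash
python3 look.py w6
```

```text
t 18.75 tcp [0.4524 0.333  0.0968] yaw_y 82.18 tilt [-0.027 -0.009 -1.   ]
stone 0.65 [0.4489 0.3328] [0.086 0.182] 82.1 [ 46.  74. 143.]
tray 0.64 [0.4243 0.3355] [0.15  0.146] 82.5 [ 78. 118. 145.]
```

View pics/w6.png

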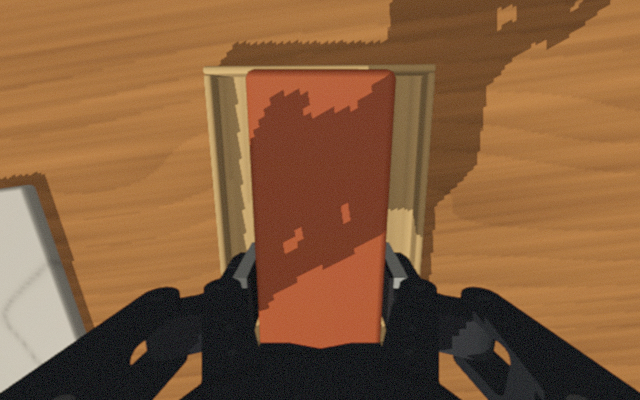

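Emit:
carry_out(motion=[0, -1.5, 0.5, 0, -0.0034, 0.0048, 1, 0, 0, 0, 0, -0.0034, 0.0047, 1, 0, 0, 0, 0, 0, 0, 1, 0, 0, 0, 0.012, 0, 0, 1, 0, 0, 0, 0.012, 0, 0, 1, 0, 0, 0, 0.012, 0, 0, 1, 0, 0, 0, 0, 0, 0, 1])

```text
time_s: 19.7
eef_pos: [0.4642, 0.3213, 0.0589]
eef_rot: [0.706, 0.05, 0.705, -0.052]
wrist_force: [-0.8, 0.1, -9.3]
opening: 0.576
```

```bash
python3 s.py
```

```text
19.7 [0.4642 0.3213 0.0589] 81.74 [ 0.002 -0.003 -1.   ] [-0.78  0.1  -9.34] [ 0.    0.04 -0.02]
```

Emit:
carry_out(motion=[-0.7, 0, 0.2, 0.01, 0.0035, -0.0035, 1, 0, 0, 0, 0.01, 0, 0, 1, 0, 0, 0, 0.01, 0, 0, 1, 0, 0, 0, 0.007, 0, 0, 1, 0, 0, 0, 0, 0, 0, 1, 0, 0, 0, 0, 0, 0, 1])

```text
time_s: 20.3
eef_pos: [0.4601, 0.326, 0.0172]
eef_rot: [0.706, 0.046, 0.706, -0.046]
wrist_force: [0.6, 0.1, -7.8]
opening: 0.571
```

```bash
python3 s.py
```

```text
20.3 [0.4601 0.326  0.0172] 82.56 [-0.  0. -1.] [ 0.6   0.13 -7.83] [-0.05 -0.01  0.02]
```

Emit:
carry_out(motion=[0, 0, 0, 0.003, 0, 0, 1, 0, 0, 0, 0.003, 0, 0, 1, 0, 0, 0, 0.001, 0, 0, 1, 0, 0, 0, 0, 0, 0, 1])

```text
time_s: 20.7
eef_pos: [0.4614, 0.3264, 0.011]
eef_rot: [0.706, 0.046, 0.705, -0.045]
wrist_force: [0.5, -0.9, -8.1]
opening: 0.571
```

Emit:
carry_out(motion=[0, 0, 0, 0.0015, 0, 0, 1, 0, 0, 0, 0.0015, 0, 0, 1, 0, 0, 0, 0, 0, 0, 1])

```text
time_s: 21.0
eef_pos: [0.4618, 0.3265, 0.0086]
eef_rot: [0.707, 0.047, 0.704, -0.045]
wrist_force: [-0.4, -0.6, -7.3]
opening: 0.578
```

Emit:
carry_out(motion=[0, -0.2, 0, 0.0015, 0, 0, 1, 0, 0, 0, 0, 0, 0, 1])

```text
time_s: 21.2
eef_pos: [0.4619, 0.3266, 0.0089]
eef_rot: [0.708, 0.046, 0.703, -0.046]
wrist_force: [-1.5, -0.2, -6.7]
opening: 0.574
```

Emit:
carry_out(motion=[0, 0, 0, 0.001, 0, 0, 0.1, 0, 0, 0, 0, 0, 0, -0.2, 0, 0, 0, 0, 0, 0, -0.6, 0, 0, 0, 0, 0, 0, -0.6, 0, 0, 0, 0, 0, 0, -0.6, 0, 0, 0, 0, 0, 0, -0.6])

```text
time_s: 21.8
eef_pos: [0.4664, 0.3285, 0.0112]
eef_rot: [0.711, 0.048, 0.7, -0.044]
wrist_force: [-0.9, -0.3, 0.3]
opening: 0.797
```

Emit:
carry_out(motion=[0, 0, 0, -0.01, 0, 0, -0.6, 0, 0, 0, -0.02, 0, 0, -0.6, 0, 0, 0, -0.03, 0, 0, -0.6, 0, 0, 0, -0.03, 0, 0, -0.6, 0, 0, 0, -0.03, 0, 0, -0.6, 0, 0, 0, -0.03, 0, 0, -0.6, 0, 0, 0, -0.03, 0, -0.02, -0.6, 0, 0, 0, -0.03, 0, -0.02, -0.6, 0, 0, 0, 0, 0, -0.02, -0.6, 0, 0, 0, 0, 0, 0, -0.6])

```text
time_s: 22.8
eef_pos: [0.4022, 0.3354, 0.2356]
eef_rot: [0.712, 0.049, 0.699, -0.043]
wrist_force: [0.2, 0.1, -1.4]
opening: 0.802
```

Run:
```python
from look import *
look("w7",0.041)
im,K,P=cam("scene");cv2.imwrite("pics/scene1.png",im)
for b in ctrl.landmark_of("scene","whetstone_a"): print(round(b["conf"],2),w(P,b["point"]))
a=cv2.imread("pics/w7.png");cv2.imwrite("pics/both.png",cv2.resize(np.hstack([a,im]),(800,250),interpolation=cv2.INTER_AREA))
```

```text
t 22.8 tcp [0.4022 0.3354 0.2356] yaw_y 82.48 tilt [ 0.02   0.007 -1.   ]
stone 0.93 [ 0.5456 -0.0426] [0.066 0.156] 66.9 [ 36.  58. 116.]
stone 0.65 [0.4568 0.327 ] [0.05  0.163] 82.5 [ 45.  77. 155.]
tray 0.77 [0.4612 0.3308] [0.15  0.221] 82.5 [ 76. 118. 146.]
whetstone_a 0.77 [0.4612 0.3257 0.024 ]
whetstone_a 0.64 [ 0.57  -0.063  0.029]
0.92 [ 0.2898 -0.257   0.0152]
0.9 [ 0.5678 -0.0676  0.0304]
0.76 [0.4618 0.3281 0.0246]
0.7 [ 0.5467 -0.1992  0.0246]
0.58 [0.8072 0.0149 0.0184]
```

View pics/both.png

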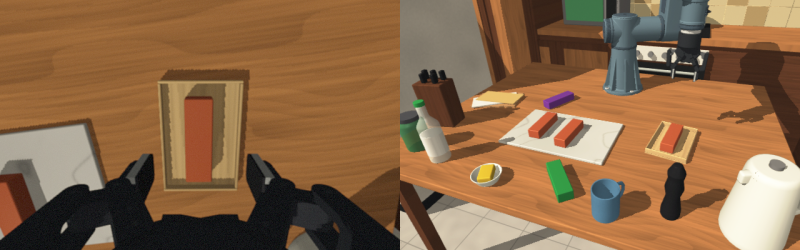

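The stone lies flat in the tray, near its centre, and both polished stones are on the slab. Handing in.

```bash
python3 -c "from bench import ctrl;print(ctrl.hand_in())"
```

```text
the job is handed in; nothing more can be done
None
```

I pushed each of the three stones about 38–40 mm across the slab. The one nearest the tray dragged hardest, at 4–5.6 N sideways against about 1–1.7 N for the other two. Its drag read slightly under the stated 6–9 N, but the gap to the others was clear. I gripped that stone, held its roughly 8 N weight, lowered it onto the tray floor, released it and backed the arm away.

- **Coarse stone:** the last pictures show it flat in the tray. Its centre is at (0.461, 0.327, 0.024), within about 5 mm of the tray's centre.
- **Polished stones:** both still lie on the slab at about (0.568, −0.066) and (0.546, −0.197). They were never lifted.
- **Hand-in:** the arm was clear of everything, and the clock read about 23 s of the 64 s allowed.
- **Misses and disagreements:** the detectors' spread of a few millimetres was within their stated accuracy. The last wrist view missed the second polished stone, which lay outside the frame; the scene camera confirmed it.

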